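# Slide a tile under the decorator's hand-rest bridge

## Task

Push the blue-bordered tile along the table and under the low hand-rest bridge, without lifting or tipping it, until it lies centred between the bridge's feet, square with the bridge, and sticks out equally on both sides to within a centimetre. Leave the bridge, the cup, the dish and the jar where they stand, then draw the hand clear.

Things in the scene. Friction and masses are not known exactly. Their poses are not given: they have to be found in the camera images.
- tile: Thick white ceramic tile with a thin blue border, flat and loose on the table: 100 mm along its x, 120 mm along its y, 16 mm thick, about 0.45 kg. Origin: centre of its underside; z up. Starts left or right of the bridge, its y axis within 40 degrees of the bridge's y axis. Sliding it takes 1 to 8 N.
- bridge: Loose hand-rest bridge, 1.4 kg: pale wooden plank, 240 mm along its x, 50 mm along its y, 16 mm thick, on two dark steel feet. Plank underside 22 mm, top 38 mm above the table. The passage below runs along its y axis, open both ends, 150 mm wide. Origin: on the table under the plank's middle; the tile belongs with its origin here, y axes parallel, sticking out 35 mm each side.
- foot_near (a point): Middle of the underside of the bridge's foot nearer to the robot, at x = -97.5 mm in the bridge's frame. The foot is 45 mm along the bridge's x, 60 mm along its y, 22 mm high.
- foot_far (a point): The same for the foot farther from the robot, at x = +97.5 mm in the bridge's frame, of the same size.
- cup: White round ceramic cup, 68 mm across, 85 mm high, standing loose on the other side of the bridge from the tile; not to be disturbed. Origin: centre of its underside.
- dish: Blue ceramic paint dish, 90 mm across, 30 mm high, loose, beyond the bridge; not to be disturbed. Origin: centre of its underside.
- jar: Small glass jar with a yellow cap, 56 mm across, 60 mm high, loose, beyond the bridge; not to be disturbed. Origin: centre of its underside.
Things that resemble listed ones, but are neither listed nor needed, are in the scene too. Of the things that look like the tile, the larger one is meant.

How it is judged (in metres and radians):
At the end, for the whole second after the job is handed in: The tile lies flat and still on the table under the bridge, its middle within 12 mm of the bridge's middle both along and across the passage, its long side within 0.12 rad (7 degrees) of the bridge's passage (y of tile in the frame of bridge between -0.012 and 0.012 m and x of tile in the frame of bridge between -0.012 and 0.012 m and angle between the y axis of tile and the y axis of bridge, either way round below 0.12 rad and angle between tile's own z axis and vertical below 0.05 rad and height (world z) of tile below 0.004 m and linear speed of each of tile, bridge below 0.01 m/s); the robot touches nothing.
It fails at once if the tile is lifted more than 8 mm (height (world z) of tile above 0.008 m).
It fails at once if the tile is tipped by more than 0.12 rad (angle between tile's own z axis and vertical above 0.12 rad).
It fails at once if the bridge is shifted or lifted: a foot moves more than 12 mm (distance of any of foot_near, foot_far from where it was at the start of the episode above 0.012 m).
It fails at once if the cup, the dish or the jar is moved more than 15 mm (distance of any of cup, dish, jar from where it was at the start of the episode above 0.015 m).
It also fails if it takes over 72 s, if anything falls off the work surface, if the arm or the gripper's body presses on something with over 40 N, if the wrist force passes 120 N, or if a joint passes its speed limit or range.

## Robot

A 6-joint arm with a two-finger parallel gripper is mounted at the origin on the work surface. World frame = base frame: x ahead of the robot, y to its left, z up, the work surface at z = 0. Lengths are in mm, angles in degrees, forces in N, time in s.
With the tool pointing down it reaches from about 300 to 850 mm from the base axis. Payload 4.2 kg.
Tool frame: the origin (TCP) lies midway between the tips of the shut fingers; the grasp point (between the pads) lies 19 mm behind it (env.grip_depth is the distance from the TCP to the grasp point, in mm); z points along the fingers, y is the line along which they close (so a half turn about z gives the same grasp; the last joint's range is limited). The gripper opens to 91 mm and grips with 3 to 60 N. Pads are 32 mm wide; open, the fingers measure 118 mm over their backs; the gripper's body (76 mm by 178 mm) begins 60 mm behind the grasp point.
Start: joints at [73.224, 18.312, 89.639, -0, 72.044, -1.146], TCP at [154.923, 553.753, 213.976] pointing down, gripper open.
Joint ranges: [-177.97, 177.97], [-48.28, 115.42], [12.27, 149.76], [-77.06, 257.06], [2.81, 150.46], [-146.56, 146.56]. Speed limits (degrees/s): [147.25, 147.25, 180, 180, 180, 180].

## Interface

Orientations are given as [roll, pitch, yaw] about the fixed x, y, z axes, in that order (R = Rz(yaw) Ry(pitch) Rx(roll)).
In Python, from workcell import env, eyes gives the robot as it stands.
- The arm moves only by the tool send_rows, never from a script. Its argument "motion" is a list of rows, each a list of 7 numbers: the shift along the world's x, y, z normalised to -1 to 1, where 1 is 0.5 m, then the turn, a rotation vector about the world's x, y, z normalised to -1 to 1, where 1 is 60 degrees, then the opening, from -1 (shut) to 1 (fully open). A call has 1 to 20 rows; each row is the pose to reach, as a shift and turn from the pose commanded when the call began; what a row does not reach only later rows make up. A row lasts 1/8 s, in which the tool goes at most 62.5 mm and 10.7 degrees, less where a joint would pass 70% of its speed; a pose out of reach is approached as far as the arm can. A call with a number of a shift or a turn outside -1 to 1 is refused whole. A call with a gripper value outside its range is refused whole. The fingers move at their own pace and stop on an object; "squeeze" is the grip in N (left out, the last holds). Time passes only in rows, so rows that repeat a pose let the fingers close. It gives the time, the measured TCP pose, the force, the opening and the grip force at its end, in the units of the state.
- env.state(): the state, without advancing time (a new reading comes with each control period).
- eyes.grab_frame(name): name is "scene" or "top"; returns a dict with "pixels" (384x512x3 uint8, red, green, blue), "depth" (384x512 float32, mm along the optical axis (not along the pixel's ray), 0 where there is no reading), "fx", "fy", "cx", "cy" (pixels), "distortion" ([k1, k2, p1, p2, k3] as OpenCV has them; the pictures are not rectified), "R" (3x3) and "t" (3): a world point X has camera coordinates R X + t. Camera axes: x right, y down, z forward; pixel columns grow to the right and rows downward; lengths in mm; the calibration is good to about 2 mm. A picture is of the moment at which its call begins.
- env.job_done(): hands the job in; it is judged then, once.
The state is a dict: "time_s": time; "qpos": joint angles; "qvel": joint speeds; "effort": joint torques, N m; "ee_pos": TCP position; "ee_rot": TCP orientation; "force": force on the tool from outside, world axes, zero at the start; "torque": the same for the moment, N m; "gripper_width": finger opening in mm; "gripper_force": force on a finger pad.
Only numpy, scipy, OpenCV 4.12 (cv2) and the standard library are available. Lean on these libraries where they do the work, as an engineer would, in place of code of your own. Each camera call takes 0.05 s, during which the arm holds its last target. There are 200 camera calls.

## Working session

There is one attempt and no reset: what is moved stays moved. The work goes in short steps, Python scripts to look and compute and a tool call to move; the robot and the scene stay as the last step left them, time stands still between calls to the robot, and variables do not carry over. Pictures are saved under pics/ and viewed, at most 10 in all, crops included, and the job is handed in when it is done.

Besides the shell and the picture viewer there is one more tool, called after "Emit:" in YAML: its name, and indented under it one key for each argument. send_rows: Moves the arm, as the interface text tells. Its arguments: {"type":"object","properties":{"motion":{"type":"array"},"squeeze":{"type":"number"}},"required":["motion"]}

```bash
mkdir -p pics; cat > h.py <<'E'
import numpy as np, cv2
from workcell import env, eyes
def grab(n):
    f=eyes.grab_frame(n); return f
def K(f): return np.array([[f['fx'],0,f['cx']],[0,f['fy'],f['cy']],[0,0,1.]])
def plane(f,px,z):
    p=cv2.undistortPoints(np.array(px,float).reshape(-1,1,2),K(f),np.array(f['distortion'],float)).reshape(-1,2)
    R=np.array(f['R']);t=np.array(f['t'])
    C=-R.T@t; d=np.c_[p,np.ones(len(p))]@R
    s=(z-C[2])/d[:,2]
    return C+d*s[:,None]
def save(f,n): cv2.imwrite('pics/'+n+'.png',cv2.cvtColor(f['pixels'],cv2.COLOR_RGB2BGR))
E
python3 - <<'E'
from h import *
for n in('top','scene'):
    f=grab(n);save(f,n+'0');R=np.array(f['R']);print(n,-R.T@np.array(f['t']),R.round(2).tolist(),f['fx'])
print(env.state())
E
```

```text
top [ 377.35400179  -27.26071342 1032.32134396] [[0.01, -1.0, 0.01], [-0.99, -0.01, -0.16], [0.16, -0.01, -0.99]] 380.7103802752222
scene [1044.11280992 -466.97570351  829.70973382] [[0.66, 0.75, -0.01], [0.57, -0.51, -0.64], [-0.48, 0.42, -0.77]] 464.44088695933567
{'time_s': 0.1, 'qpos': array([ 7.32245872e+01,  1.83492331e+01,  8.96989580e+01,  1.24377904e-05,
        7.20409054e+01, -1.14521663e+00]), 'qvel': array([ 0.12475043, -0.09761583, -0.08904594, -0.0682341 , -0.01701027,
        0.00118715]), 'effort': array([-6.38635811e-05, -4.13332701e+01, -2.32513350e+01,  7.28105055e-02,
        4.21895483e-02, -5.46155445e-05]), 'ee_pos': array([154.7894233 , 553.32845051, 213.19484751]), 'ee_rot': array([-1.79910922e+02, -1.79254658e-03,  1.64369799e+02]), 'force': array([0.78857929, 0.71050523, 0.23588156]), 'torque': array([-0.04603573,  0.07643919,  0.03694381]), 'gripper_force': 0.0, 'gripper_width': 91.23799369913449}
```

View pics/top0.png

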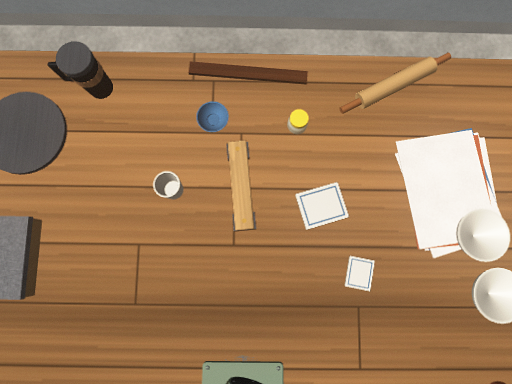

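View pics/scene0.png

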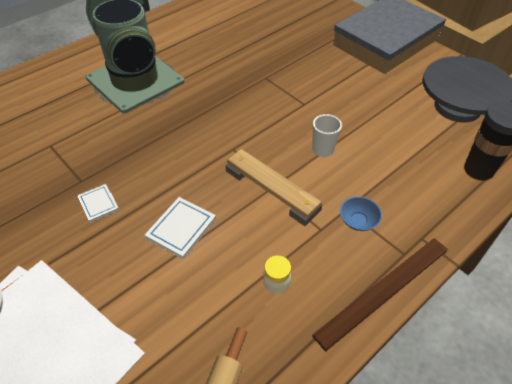

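The top view shows the tile at about (322,205), the bridge at (241,185), the cup at (168,185), the dish at (212,116) and the jar at (299,120). The small decoy tile is at (360,273).

```bash
cat >> h.py <<'E'
def rect(f,mask,seed,z):
    n,l,s,c=cv2.connectedComponentsWithStats(mask.astype(np.uint8))
    ids=[i for i in range(1,n) if s[i,4]>60 and s[i,4]<6000]
    i=min(ids,key=lambda i:np.hypot(*(c[i]-seed)))
    cn=max(cv2.findContours((l==i).astype(np.uint8),cv2.RETR_EXTERNAL,cv2.CHAIN_APPROX_NONE)[0],key=len)
    P=plane(f,cn.reshape(-1,2),z)[:,:2]
    r=cv2.minAreaRect(P.astype(np.float32)); (w,h),a=r[1],r[2]
    if w>h: ang=a
    else: ang=a+90
    return np.array(r[0]),sorted((w,h)),(ang+90)%180-90, s[i,4]  # ang: long axis dir
def whitemask(f):
    h=cv2.cvtColor(f['pixels'],cv2.COLOR_RGB2HSV); return cv2.morphologyEx(((h[...,1]<110)&(h[...,2]>110)|((h[...,0]>95)&(h[...,0]<125)&(h[...,1]>40))).astype(np.uint8),cv2.MORPH_CLOSE,np.ones((3,3)))
def woodmask(f):
    h=cv2.cvtColor(f['pixels'],cv2.COLOR_RGB2HSV); m=((h[...,0]>12)&(h[...,0]<25)&(h[...,2]>175)&(h[...,1]>60)).astype(np.uint8)
    return cv2.morphologyEx(m,cv2.MORPH_OPEN,np.ones((3,3)))
E
python3 - <<'E'
from h import *
for n,ts,bs,cs in(('top',(322,205),(241,185),0),('scene',(180,226),(275,183),0)):
    f=grab(n); h=cv2.cvtColor(f['pixels'],cv2.COLOR_RGB2HSV)
    print(h[ts[1],ts[0]],h[bs[1],bs[0]],h[bs[1]+60,bs[0]+10])
    print(n,'tile',rect(f,whitemask(f),ts,16)); print('bridge',rect(f,woodmask(f),bs,38))
f=grab('top')
for nm,p,z in(('cup',(168,184),85),('dish',(212,116),30),('jar',(299,118),60)): print(nm,plane(f,[p],z))
E
```

```text
[ 21  15 241] [ 17 128 214] [ 14 146 112]
top tile (array([ 507.59872437, -206.46604919]), [102.39401245117188, 123.59432983398438], -72.79240226745605, np.int32(1726))
bridge (array([526.65942383, -91.46876526]), [9.753580093383789, 82.1898193359375], 88.27494049072266, np.int32(110))
[ 30   8 234] [ 18 118 205] [ 16 139 178]
scene tile (array([ 513.18475342, -208.22399902]), [109.81214141845703, 128.15953063964844], -72.91241455078125, np.int32(2553))
bridge (array([542.2633667 , 158.74530029]), [237.2412567138672, 342.0366516113281], -83.0640082359314, np.int32(3208))
cup [[546.82008726 193.16819777  85.        ]]
dish [[748.47380206  94.71459278  30.        ]]
jar [[ 735.67642275 -141.55098192   60.        ]]
```

```bash
python3 - <<'E'
from h import *
for n,bs,r,col in(('top',(241,185),(125,215,235,265),0),('scene',(275,183),(140,230,215,330),0)):
    f=grab(n); h=cv2.cvtColor(f['pixels'],cv2.COLOR_RGB2HSV)
    for vt in (170,185,200):
        m=((h[...,2]>vt)&(h[...,0]>13)&(h[...,0]<26)).astype(np.uint8)
        mm=np.zeros_like(m); mm[r[0]:r[1],r[2]:r[3]-0]=m[r[0]:r[1],r[2]:r[3]]
        mm=cv2.morphologyEx(mm,cv2.MORPH_CLOSE,np.ones((3,3)))
        mm=cv2.morphologyEx(mm,cv2.MORPH_OPEN,np.ones((7,7)))
        try: print(n,vt,rect(f,mm,bs,38))
        except Exception as e: print(e)
f=grab('top'); c=cv2.resize(f['pixels'][110:240,150:360],None,fx=3.5,fy=3.5,interpolation=cv2.INTER_CUBIC)
cv2.imwrite('pics/crop.png',c[...,::-1])
E
```

```text
top 170 (array([585.87530518, -11.005867  ]), [78.43265533447266, 214.97994995117188], 0.7561337947845459, np.int32(2039))
top 185 (array([577.51184082, -11.42976761]), [77.30083465576172, 198.26202392578125], 1.2648433446884155, np.int32(1224))
top 200 (array([575.70471191,   7.45462227]), [39.46146011352539, 195.48231506347656], 1.264843463897705, np.int32(979))
scene 170 (array([569.16790771,  22.06802368]), [161.7126922607422, 227.20840454101562], 40.5465202331543, np.int32(2397))
scene 185 (array([560.77679443,  15.68002319]), [48.75351333618164, 235.4014434814453], 5.842416763305664, np.int32(1562))
scene 200 (array([569.69921875,  15.16243935]), [41.94099044799805, 214.06394958496094], 5.933191776275635, np.int32(1181))
```

View pics/crop.png

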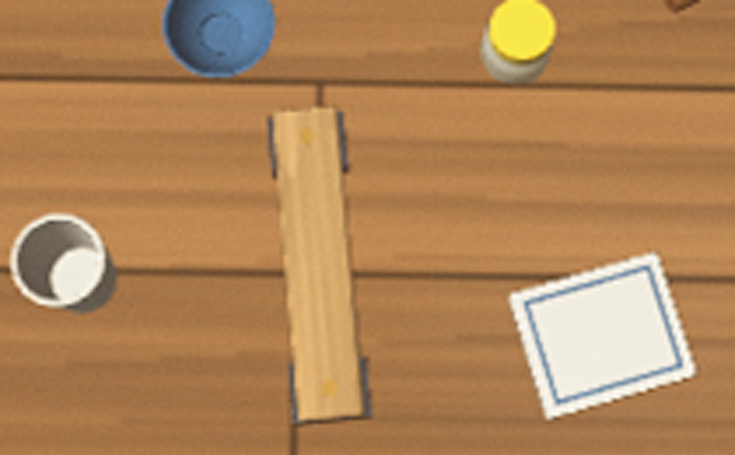

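The crop shows the plank's corners at about (275,112), (339,107), (366,416) and (296,422) in crop pixels. The way from tile to bridge is free. I'll refine the bridge pose with the depth-derived height.

```bash
cat >> h.py <<'E'
def heightmap(f):
    v,u=np.mgrid[0:384,0:512]; p=cv2.undistortPoints(np.stack([u,v],-1).reshape(-1,1,2).astype(float),K(f),np.array(f['distortion'],float)).reshape(-1,2)
    c=np.c_[p,np.ones(len(p))]*f['depth'].reshape(-1,1); X=(c-np.array(f['t']))@np.array(f['R'])
    X[f['depth'].ravel()==0]=np.nan; return X.reshape(384,512,3)
def bridge(f):
    X=heightmap(f); m=(X[...,2]>30)&(X[...,2]<46)&(abs(X[...,0]-568)<150)&(abs(X[...,1]-12)<60)
    m=cv2.morphologyEx(m.astype(np.uint8),cv2.MORPH_OPEN,np.ones((3,3)))
    i=np.argwhere(m>0).mean(0)[::-1]; return rect(f,m,i,38), np.nanmedian(X[...,2][m>0])
E
python3 - <<'E'
from h import *
f=grab('top')
c=np.array([(275,112),(339,107),(366,416),(296,422)])/3.5+[150,110]-.36
P=plane(f,c,38)[:,:2];print(P.round(1).tolist(),P.mean(0)); d=(P[0]+P[1]-P[2]-P[3])/2;print(np.hypot(*d),np.degrees(np.arctan2(d[1],d[0])))
s=np.array([(306,135),(329,386)])/3.5+[150,110]-.36;Q=plane(f,s,38)[:,:2];d=Q[0]-Q[1];print(Q.mean(0),np.degrees(np.arctan2(d[1],d[0])))
print(bridge(f),bridge(grab('scene')))
E
```

```text
[[673.7, 47.7], [678.5, -1.6], [440.7, -25.8], [435.5, 26.2]] [557.09746511  11.60454951]
239.0865356148266 5.486352698406537
[559.20779289  12.75661629] 6.28189184805133
((array([557.12896729,  13.62120438]), [49.85592269897461, 239.82594299316406], 6.190698146820068, np.int32(1650)), np.float64(38.38921696923963)) ((array([563.62158203,   9.65616608]), [53.58051681518555, 240.7359161376953], 6.1547532081604, np.int32(1900)), np.float64(36.37443600831094))
```

Emit:
send_rows:
  motion:
    - [0.26,-0.8,-0.1,0,0,-0.9167,0.32]
    - [0.26,-0.8,-0.1,0,0,-0.9167,0.32]
    - [0.26,-0.8,-0.1,0,0,-0.9167,0.32]
    - [0.26,-0.8,-0.1,0,0,-0.9167,0.32]
    - [0.26,-0.8,-0.1,0,0,-0.9167,0.32]
    - [0.26,-0.8,-0.1,0,0,-0.9167,0.32]
    - [0.26,-0.8,-0.1,0,0,-0.9167,0.32]
    - [0.26,-0.8,-0.1,0,0,-0.9167,0.32]
    - [0.26,-0.8,-0.1,0,0,-0.9167,0.32]

```text
time_s: 1.62
ee_pos: [285.2, 154.3, 164.3]
ee_rot: [179.9, -0.0, 109.3]
force: [-0.0, -0.0, -0.6]
gripper_width: 60.4
gripper_force: 0.0
```

Emit:
send_rows:
  motion:
    - [0.262,-0.778,-0.168,0,0,-0.9,0.32]
    - [0.262,-0.778,-0.168,0,0,-0.9,0.32]
    - [0.262,-0.778,-0.168,0,0,-0.9,0.32]
    - [0.262,-0.778,-0.168,0,0,-0.9,0.32]
    - [0.262,-0.778,-0.168,0,0,-0.9,0.32]
    - [0.262,-0.778,-0.168,0,0,-0.9,0.32]
    - [0.262,-0.778,-0.168,0,0,-0.9,0.32]
    - [0.262,-0.778,-0.168,0,0,-0.9,0.32]
    - [0.262,-0.778,-0.168,0,0,-0.9,0.32]

```text
time_s: 2.75
ee_pos: [416.4, -233.5, 79.7]
ee_rot: [-179.9, -0.0, 55.5]
force: [0.4, 0.5, -0.3]
gripper_width: 60.1
gripper_force: 0.0
```

Emit:
send_rows:
  motion:
    - [0,0,0,0,0,-0.6367,0.32]
    - [0,0,0,0,0,-0.6367,0.32]
    - [0,0,0,0,0,-0.6367,0.32]
    - [0,0,0,0,0,-0.6367,0.32]
    - [0,0,-0.1,0,0,-0.6367,0.32]
    - [0,0,-0.13,0,0,-0.6367,0.32]
    - [0,0,-0.145,0,0,-0.6367,0.32]
    - [0,0,-0.145,0,0,-0.6367,0.32]

```text
time_s: 3.75
ee_pos: [416.2, -234.3, 7.8]
ee_rot: [180.0, -0.0, 17.3]
force: [-0.0, 0.5, 0.3]
gripper_width: 60.1
gripper_force: 0.0
```

Emit:
send_rows:
  motion:
    - [0.025,0.008,0,0,0,0,0.32]
    - [0.045,0.014,0,0,0,0,0.32]
    - [0.057,0.018,0,0,0,0,0.32]
    - [0.066,0.021,0,0,0,-0.01,0.32]
    - [0.075,0.023,0,0,0,-0.025,0.32]
    - [0.084,0.026,0,0,0,-0.04,0.32]
    - [0.093,0.028,0,0,0,-0.055,0.32]
    - [0.102,0.031,0,0,0,-0.07,0.32]
    - [0.111,0.033,0,0,0,-0.085,0.32]
    - [0.12,0.036,0,0,0,-0.1,0.32]
    - [0.129,0.039,0,0,0,-0.115,0.32]
    - [0.138,0.041,0,0,0,-0.13,0.32]
    - [0.147,0.044,0,0,0,-0.145,0.32]
    - [0.156,0.046,0,0,0,-0.16,0.32]
    - [0.165,0.049,0,0,0,-0.17,0.32]
    - [0.174,0.052,0,0,0,-0.18,0.32]
    - [0.182,0.054,0,0,0,-0.185,0.32]
    - [0.19,0.056,0,0,0,-0.185,0.32]
    - [0.196,0.058,0,0,0,-0.185,0.32]
    - [0.196,0.058,0,0,0,-0.185,0.32]

```text
time_s: 6.25
ee_pos: [514.9, -206.3, 7.5]
ee_rot: [180.0, -0.1, 6.1]
force: [-0.6, 1.1, -0.6]
gripper_width: 60.8
gripper_force: 0.1
```

Emit:
send_rows:
  motion:
    - [-0.04,-0.004,0,0,0,0,0.32]
    - [-0.08,-0.01,0,0,0,0,0.32]
    - [-0.09,-0.04,0.12,0,0,0,0.32]
    - [-0.09,-0.08,0.18,0,0,0.2,0.32]
    - [-0.09,-0.14,0.18,0,0,0.4,0.32]
    - [-0.09,-0.18,0.18,0,0,0.6,0.32]
    - [-0.09,-0.2,0.18,0,0,0.75,0.32]
    - [-0.09,-0.2,0.18,0,0,0.75,0.32]

```text
time_s: 7.25
ee_pos: [469.6, -307.1, 97.8]
ee_rot: [179.9, -0.0, 51.0]
force: [-0.9, 1.3, 0.3]
gripper_width: 60.2
gripper_force: 0.0
```

```bash
python3 - <<'E'
from h import *
f=grab('top');save(f,'top1');print(rect(f,whitemask(f),(322,180),16),bridge(f))
g=grab('scene');save(g,'scene1');print(rect(g,whitemask(g),(205,235),16),bridge(g))
E
```

```text
(array([ 581.76751709, -197.91278076]), [103.33988189697266, 124.07891082763672], -83.7971134185791, np.int32(1679)) ((array([557.1829834 ,  13.62705612]), [49.85592269897461, 239.7173614501953], 6.190698146820068, np.int32(1663)), np.float64(38.187313110677934))
(array([ 587.08276367, -199.31777954]), [108.92206573486328, 127.31937408447266], -83.90919351577759, np.int32(2767)) ((array([563.57727051,   9.67182922]), [53.5237922668457, 240.65834045410156], 6.175426006317139, np.int32(1884)), np.float64(36.535081250206304))
```

View pics/top1.png

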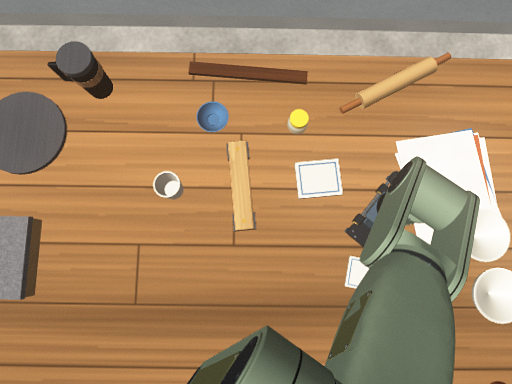

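Tile is now in line with the passage, offset about 1 mm with under 0.2° error. Next is the push along it.

Emit:
send_rows:
  motion:
    - [0.1,0.004,0,0,0,0.2,0.32]
    - [0.2,0.004,0,0,0,0.4,0.32]
    - [0.247,0.004,0,0,0,0.6,0.32]
    - [0.247,0.004,0,0,0,0.752,0.32]
    - [0.247,0.004,-0.08,0,0,0.752,0.32]
    - [0.247,0.004,-0.15,0,0,0.752,0.32]
    - [0.247,0.004,-0.18,0,0,0.752,0.32]
    - [0.247,0.004,-0.18,0,0,0.752,0.32]

```text
time_s: 8.35
ee_pos: [592.2, -303.7, 6.8]
ee_rot: [-179.9, -0.1, 96.2]
force: [0.2, -0.6, 0.1]
gripper_width: 59.9
gripper_force: 0.0
```

Emit:
send_rows:
  motion:
    - [-0.0021,0.02,0,0,0,0,0.32]
    - [-0.0043,0.04,0,0,0,0,0.32]
    - [-0.0064,0.06,0,0,0,0,0.32]
    - [-0.0086,0.08,0,0,0,0,0.32]
    - [-0.0107,0.1,0,0,0,0,0.32]
    - [-0.0128,0.12,0,0,0,0,0.32]
    - [-0.015,0.14,0,0,0,0,0.32]
    - [-0.0171,0.16,0,0,0,0,0.32]
    - [-0.0193,0.18,0,0,0,0,0.32]
    - [-0.0214,0.2,0,0,0,0,0.32]
    - [-0.0235,0.22,0,0,0,0,0.32]
    - [-0.0257,0.24,0,0,0,0,0.32]
    - [-0.0278,0.26,0,0,0,0,0.32]
    - [-0.03,0.28,0,0,0,0,0.32]
    - [-0.03,0.28,0,0,0,0,0.32]

```text
time_s: 10.22
ee_pos: [577.6, -163.4, 7.8]
ee_rot: [180.0, -0.0, 96.2]
force: [0.2, -1.8, 0.8]
gripper_width: 60.4
gripper_force: 0.5
```

```bash
python3 - <<'E'
from h import *
f=grab('top');save(f,'top2');g=grab('scene');save(g,'scene2');print(bridge(f))
cv2.imwrite('pics/both2.png',np.hstack([cv2.resize(a['pixels'][90:300,120:400],None,fx=1.4,fy=1.4) for a in(f,g)])[...,::-1])
try: print(rect(g,whitemask(g),(240,205),16))
except Exception as e: print(e)
E
```

```text
((array([557.1829834 ,  13.62705612]), [49.85592269897461, 239.7173614501953], 6.190698146820068, np.int32(1665)), np.float64(38.30177108136255))
(array([575.28137207, -88.14849091]), [109.10184478759766, 128.01834106445312], -83.9684591293335, np.int32(1041))
```

View pics/both2.png

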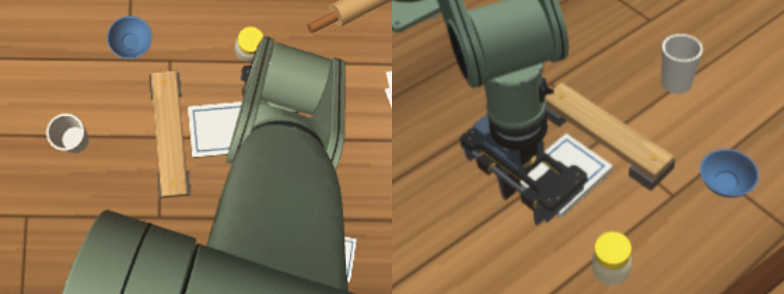

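The right panel shows the tile square in front of the passage at about (570,170). Nothing else has moved. I'll continue to about 7 mm short of centre, draw back and measure.

Emit:
send_rows:
  motion:
    - [-0.0021,0.02,0,0,0,0,0.32]
    - [-0.0043,0.04,0,0,0,0,0.32]
    - [-0.0064,0.06,0,0,0,0,0.32]
    - [-0.0086,0.08,0,0,0,0,0.32]
    - [-0.0107,0.1,0,0,0,0,0.32]
    - [-0.0128,0.12,0,0,0,0,0.32]
    - [-0.015,0.14,0,0,0,0,0.32]
    - [-0.0171,0.16,0,0,0,0,0.32]
    - [-0.0193,0.176,0,0,0,0,0.32]
    - [-0.0205,0.186,0,0,0,0,0.32]
    - [-0.0205,0.191,0,0,0,0,0.32]
    - [-0.0205,0.191,0,0,0,0,0.32]

```text
time_s: 11.82
ee_pos: [567.2, -68.4, 7.6]
ee_rot: [180.0, -0.0, 96.2]
force: [-0.3, -0.6, 1.1]
gripper_width: 60.2
gripper_force: 0.0
```

Emit:
send_rows:
  motion:
    - [0.004,-0.04,0,0,0,0,0.32]
    - [0.01,-0.1,0,0,0,0,0.32]
    - [0.02,-0.2,0,0,0,0,0.32]
    - [0.03,-0.3,0,0,0,0,0.32]
    - [0.04,-0.4,0,0,0,0,0.32]
    - [0.04,-0.4,0,0,0,0,0.32]

```text
time_s: 12.58
ee_pos: [587.4, -273.9, 7.6]
ee_rot: [179.9, 0.1, 95.9]
force: [0.0, 1.3, -0.4]
gripper_width: 60.8
gripper_force: 0.0
```

```bash
python3 - <<'E'
from h import *
ims=[]
for n in('top','scene'):
    f=grab(n); b,_=bridge(f); print(n,b)
    m=whitemask(f); X=plane(f,[(u,v) for v in range(384) for u in range(512)],16).reshape(384,512,3)
    a=np.radians(b[2]); ax=np.array([np.cos(a),np.sin(a)]); ay=np.array([-ax[1],ax[0]])
    D=X[...,:2]-b[0]; q=np.stack([D@ax,D@ay],-1); ok=(m>0)&(abs(q[...,0])<75)&(abs(q[...,1])<90)
    for s in(-1,1):
        w=(ok&(q[...,1]*s>15)).astype(np.uint8); n_,l,st,c=cv2.connectedComponentsWithStats(w); i=1+st[1:,4].argmax()
        p=q[l==i]; e=[np.median([p[abs(p[:,0]-k)<4][:,1].max() if s>0 else p[abs(p[:,0]-k)<4][:,1].min() for k in ks]) for ks in(range(-40,-19,4),range(20,41,4))]
        print(s,len(p),'x range',np.percentile(p[:,0],[1,99]),'outer y at x=-30,30',e)
    r=(100,260,170,340) if n=='top' else (120,250,200,340)
    ims.append(cv2.resize(f['pixels'][r[0]:r[1],r[2]:r[3]],(400,300),interpolation=cv2.INTER_CUBIC))
cv2.imwrite('pics/both3.png',np.hstack(ims)[...,::-1]); print(env.state()['ee_pos'])
E
```

```text
top (array([557.30627441,  13.64043045]), [49.85592269897461, 239.46942138671875], 6.190698146820068, np.int32(1662))
-1 583 x range [-47.78193168  52.41258243] outer y at x=-30,30 [np.float64(-66.52724521976572), np.float64(-65.86706510322148)]
1 452 x range [-47.60864296  52.82117316] outer y at x=-30,30 [np.float64(54.92269297884512), np.float64(54.140223966868724)]
scene (array([563.57727051,   9.67182922]), [53.5237922668457, 240.65834045410156], 6.175426006317139, np.int32(1903))
-1 938 x range [-51.26615623  55.18179215] outer y at x=-30,30 [np.float64(-69.81588791598887), np.float64(-69.52798030518683)]
1 314 x range [-51.30402249  53.21263624] outer y at x=-30,30 [np.float64(60.7968638062892), np.float64(59.88633268488623)]
[ 586.54433058 -269.91856392    7.21349901]
```

View pics/both3.png

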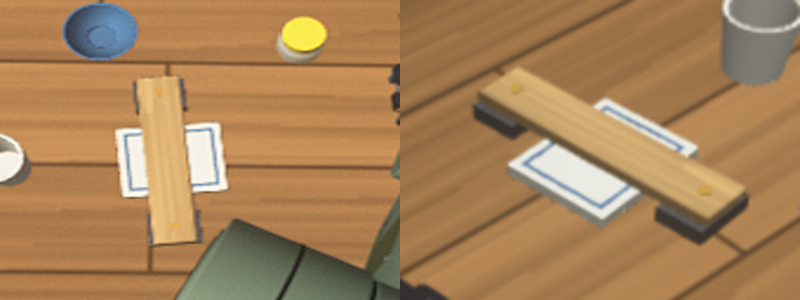

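Both views show the tile square under the plank with its middle about 5.5 mm short of centre. I'll push it another 6 mm, then withdraw.

Emit:
send_rows:
  motion:
    - [-0.01,0.1,0,0,0,0,0.32]
    - [-0.02,0.2,0,0,0,0,0.32]
    - [-0.03,0.3,0,0,0,0,0.32]
    - [-0.036,0.36,0,0,0,0,0.32]
    - [-0.038,0.38,0,0,0,0,0.32]
    - [-0.039,0.39,0,0,0,0,0.32]
    - [-0.0395,0.396,0,0,0,0,0.32]
    - [-0.04,0.4,0,0,0,0,0.32]
    - [-0.0405,0.404,0,0,0,0,0.32]
    - [-0.041,0.408,0,0,0,0,0.32]
    - [-0.0413,0.412,0,0,0,0,0.32]
    - [-0.0413,0.412,0,0,0,0,0.32]
    - [-0.0413,0.412,0,0,0,0,0.32]

```text
time_s: 14.3
ee_pos: [566.5, -62.7, 7.4]
ee_rot: [180.0, -0.0, 96.2]
force: [0.1, -1.4, -2.1]
gripper_width: 59.9
gripper_force: 0.9
```

Emit:
send_rows:
  motion:
    - [0.004,-0.04,0,0,0,0,0.32]
    - [0.01,-0.1,0,0,0,0,0.32]
    - [0.02,-0.2,0.05,0,0,0,0.32]
    - [0.03,-0.3,0.1,0,0,0,0.32]
    - [0.04,-0.4,0.15,0,0,0,0.32]
    - [0.04,-0.4,0.15,0,0,0,0.32]
    - [0.04,-0.4,0.15,0,0,0,0.32]

```text
time_s: 15.18
ee_pos: [585.6, -262.9, 81.9]
ee_rot: [-179.9, -0.1, 96.1]
force: [0.1, 1.4, -0.8]
gripper_width: 60.1
gripper_force: 0.0
```

```bash
python3 - <<'E'
from h import *
for n in('top','scene'):
    f=grab(n); b,_=bridge(f); print(n,b)
    m=whitemask(f); X=plane(f,[(u,v) for v in range(384) for u in range(512)],16).reshape(384,512,3)
    a=np.radians(b[2]); ax=np.array([np.cos(a),np.sin(a)]); ay=np.array([-ax[1],ax[0]])
    D=X[...,:2]-b[0]; q=np.stack([D@ax,D@ay],-1); ok=(m>0)&(abs(q[...,0])<75)&(abs(q[...,1])<90)
    for s in(-1,1):
        w=(ok&(q[...,1]*s>15)).astype(np.uint8); n_,l,st,c=cv2.connectedComponentsWithStats(w); i=1+st[1:,4].argmax()
        p=q[l==i]; e=[np.median([p[abs(p[:,0]-k)<4][:,1].max() if s>0 else p[abs(p[:,0]-k)<4][:,1].min() for k in ks]) for ks in(range(-40,-19,4),range(20,41,4))]
        print(s,'x range',np.percentile(p[:,0],[1,99]),'outer y',e)
E
```

```text
top (array([557.1829834 ,  13.62705612]), [49.85592269897461, 239.7173614501953], 6.190698146820068, np.int32(1658))
-1 x range [-47.52837152  52.77460766] outer y [np.float64(-60.60714158321868), np.float64(-60.42814087443857)]
1 x range [-47.47308907  52.739232  ] outer y [np.float64(60.27750908884208), np.float64(60.67775484489802)]
scene (array([563.48376465,   9.62426376]), [53.61440658569336, 240.4550323486328], 6.1547532081604, np.int32(1893))
-1 x range [-51.02193056  55.29721078] outer y [np.float64(-63.98701985370328), np.float64(-64.09882839646365)]
1 x range [-51.28180089  53.68162249] outer y [np.float64(66.4308595300592), np.float64(65.75576251681734)]
```

Both views put the tile within about 3 mm of centre and square with the bridge, and the hand is clear.

```bash
python3 -c "
from workcell import env; print(env.job_done())"
```

```text
the job is handed in; nothing more can be done
None
```

The tile lies square under the bridge, centred to within about 3 mm in both camera views; the bridge measured unmoved, the cup, dish and jar were never approached, the hand is clear, and the job was handed in at about 15 s (no verdict was returned).

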